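# Open the tea caddy: safety tab, bail latch, lid

## Robot

A 7-joint arm with a two-finger parallel gripper is mounted at the origin on the work surface. World frame = base frame: x ahead of the robot, y to its left, z up, the work surface at z = 0. Lengths are in m, angles in rad, forces in N, time in s.
With the tool pointing down it reaches from about 0.425 to 0.925 m from the base axis. Payload 6.8 kg.
Tool frame: the origin (TCP) lies midway between the tips of the shut fingers; the grasp point (between the pads) lies 19 mm behind it; z points along the fingers, y is the line along which they close (so a half turn about z gives the same grasp; the last joint's range is limited). The gripper opens to 85 mm and grips with 20 to 120 N. Pads are 22 mm wide; open, the fingers measure 114 mm over their backs; the gripper's body (76 mm by 85 mm) begins 54 mm behind the grasp point. The pads swing forward as they close: fully open they stand 13 mm farther back than shut.
Start: joints at [1.131, 0.477, 0.022, 1.555, -0.011, 1.109, -0.083], TCP at [0.22, -0.638, 0.231] pointing down, gripper open.
Joint ranges: [-2.96, 2.96], [-0.34, 2.1], [-1.41, 1.46], [0.24, 2.44], [-1.37, 4.51], [0.17, 1.92], [-2.96, 2.96]. Speed limits (rad/s): [2.39, 2.39, 3.14, 3.14, 3.14, 3.14, 3.14].

## Interface

Orientations are given as a unit quaternion [w, x, y, z].
In Python, from station import bot gives the robot as it stands.
- The arm moves only by the tool jog_arm, never from a script. Its argument "rows" is a list of rows, each an object of numbers: "fingers": the finger opening in mm, from 0 to 85.4; "x", "y", "z": the shift along the tool's x, y, z in mm; "ax", "ay", "az": the turn, a rotation vector about the tool's x, y, z in degrees. A call has exactly 8 rows; each row shifts and turns the commanded pose from where the row before left it, along the tool's axes as they then stand; what a row does not reach is not made up. A row lasts 1/10 s, in which the tool goes at most 50 mm and 8.59 degrees, less where a joint would pass 70% of its speed; a pose out of reach is approached as far as the arm can. A call with a gripper value outside its range is refused whole. The fingers move at their own pace and stop on an object; "force" is the grip in N (left out, the last holds). Time passes only in rows, so rows that do not move let the fingers close, or fill a call up. It gives the time, the measured TCP pose, the force, the opening and the grip force at its end, in the units of the state.
- bot.get_obs(): the state, without advancing time (a new reading comes with each control period).
- bot.read_camera(name): name is "scene" or "top"; returns a dict with "pixels" (384x512x3 uint8, red, green, blue), "vertical_fov" (degrees; the focal length in pixels is half the picture's height over the tangent of half this angle, whatever the lens; pixels are square), "cx", "cy" (the principal point, pixels), "dist_coeffs" ([k1, k2, p1, p2, k3] as OpenCV has them; the pictures are not rectified), "world_from_camera" (4x4, takes a point from camera to world coordinates). Camera axes: x right, y down, z forward; pixel columns grow to the right and rows downward; lengths in m; the calibration is good to about 2 mm. A picture is of the moment at which its call begins. There is no depth.
- bot.hand_in(): hands the job in; it is judged then, once.
The state is a dict: "t": time; "q": joint angles; "joint_vel": joint speeds; "joint_torque": joint torques, N m; "eef_pos": TCP position; "tool_rot": TCP orientation; "contact_force": force on the tool from outside, world axes, zero at the start; "torque": the same for the moment, N m; "gripper_width": opening from 0.0 (shut) to 1.0 (fully open); "grasp_force": force on a finger pad.
Only numpy, scipy, OpenCV 4.12 (cv2) and the standard library are available. Lean on these libraries where they do the work, as an engineer would, in place of code of your own. Each camera call takes 0.05 s, during which the arm holds its last target. There are 200 camera calls.

## Task

Open the green tea caddy: push its orange safety tab gently sideways until you feel it come up against its stop, then swing the steel bail latch up and well past upright towards the front, and then raise the lid to about 45 degrees or more and leave it standing open. The lock-work is delicate: never force the tab hard against its stop, or the latch or the lid while they are still locked, and leave the things around the caddy alone.

Things in the scene. Friction and masses are not known exactly. Their poses are not given: they have to be found in the camera images.
- caddy: Green tin tea caddy fixed to the counter, 210 (x) by 200 (y) by 85 mm tall; origin at the centre of its underside, x from its front edge to its rear, y to its left, z up. The front 66 mm of its top is a flat deck, 85 mm high, with the orange safety tab and the bail latch's hinge; behind it the wooden lid, its top level with the deck. Offsets in mm below are in this frame where they say caddy.
- tab: Orange safety tab standing on the deck, 30 (x) by 14 (y) by 26 mm tall; origin at its foot's centre, at caddy (-65, -66, 85) when locked, axes as the caddy's. Slides only to +y, 3 N friction, stays where left. Meets an unseen, firm, slightly springy stop after 13 to 41 mm: differs each time, can only be felt. The bail is freed only in the last 2 mm before the stop.
- tab_push (a point): Middle of the tab's -y face, the face to push, 13 mm above the deck. At the stop 6 to 10 N is plenty; more than 18 N between tab and lock-work breaks it, and meeting the stop faster than about 20 mm/s can jar it past that.
- bail: Steel bail latch: U-shaped wire, two side arms 8 mm thick and 76 mm apart, joined by a round cross-bar along y. Origin on its hinge axis (along y) midway between the arms, at caddy (-85, 45, 97); axes as the caddy's when latched. The bar swings up and over to the caddy's front, up to 2.3 rad, and stays where left (2 to 3 N at the bar). Tilt of its z axis = how far it is lifted.
- bail_grip (a point): Middle of the bail's cross-bar (11 mm thick, black sleeve), at (75, 0, 18) mm in the bail's frame, 30 mm above the lid when latched. Fingers fit either side of it between the arms; it can turn between them. Open only about 40 mm: the lid's handle is 72 mm behind. While the tab holds it, it gives only a few mm; pulling it over about 10 N breaks the lock.
- lid: Wooden lid, 141 (x) by 188 (y) by 9 mm. Origin on its hinge axis (along y) at the rear, at caddy (105, 0, 81); axes as the caddy's when shut; it extends to -x. Its front edge swings up, at most 1.5 rad; tilt of its z axis = how far it is open. Stiff hinge: stays where left (7 to 12 N at the handle). The latched bail's arms lie over two rubber rests near its front edge.
- lid_grip (a point): Middle of the lid's steel bar handle, at (-43, 0, 38) mm in the lid's frame; round bar along y, 10 mm thick, posts 90 mm apart, 34 mm above the lid's top. It can turn between the fingers.
- mate: Brushed aluminium mate cup, 76 mm across, 95 mm tall; origin at the centre of its underside. Loose bystander: leave it alone.
- jar: Amber glass jar with wooden lid, 72 mm across, 110 mm tall; origin at the centre of its underside. Loose bystander: leave it alone.
- tin: Steel tin with brown label, 74 mm across, 100 mm tall; origin at the centre of its underside. Loose bystander: leave it alone.
- oil: Green glass bottle, 60 mm across, 190 mm tall; origin at the centre of its underside. Loose bystander: leave it alone.
- spoon: Steel spoon, 170 mm long, lying flat; origin at the centre of its underside. Loose bystander: leave it alone.
- clip: Green plastic bag clip, 160 x 32 x 18 mm, with a round cap 48 mm across and 34 mm tall; origin at the centre of its underside. Loose bystander: leave it alone.

How it is judged:
On the way, in this order (a step that is already met when the one before it is completed fails the run):
1. the safety tab has been slid over, at least 9 mm, with the bail still down (y of tab in the frame of caddy above -0.057 m and angle between bail's own z axis and vertical below 0.25 rad), for 0.2 s.
2. the bail is lifted and thrown past upright (over 100 degrees) while the lid is still shut (angle between bail's own z axis and vertical above 1.75 rad and angle between lid's own z axis and vertical below 0.1 rad), for 0.2 s.
3. the lid is raised past 40 degrees (angle between lid's own z axis and vertical above 0.7 rad), for 0.2 s.
At the end, for the whole second after the job is handed in: The tab is slid at least 9 mm from its locked place, the bail stands thrown over by more than 100 degrees (1.75 rad) from latched, the lid stands open by more than 40 degrees (0.7 rad), and lid and bail are at rest (under 0.1 rad/s) (y of tab in the frame of caddy above -0.057 m and angle between bail's own z axis and vertical above 1.75 rad and angle between lid's own z axis and vertical above 0.7 rad and angular speed of each of lid, bail below 0.1 rad/s); the robot touches nothing.
It fails at once if the safety tab and the latch's lock-work are pressed against each other with more than 18 N (contact force between tab and bail above 18 N).
It fails at once if the lid is forced against the bail latch with more than 25 N (contact force between lid and bail above 25 N).
It fails at once if a cup, jar, tin, bottle, spoon or clip around the caddy is pushed more than 30 mm from its place (distance of any of mate, jar, tin, oil, spoon, clip from where it was at the start of the episode above 0.03 m).
It fails at once if a cup, jar, tin or bottle around the caddy is tipped over (angle between any of mate, jar, tin, oil's own z axis and vertical above 0.5 rad).
It also fails if it takes over 64 s, if anything falls off the work surface, if the arm or the gripper's body presses on something with over 40 N, if the wrist force passes 120 N, or if a joint passes its speed limit or range.

## Working session

There is one attempt and no reset: what is moved stays moved. The work goes in short steps, Python scripts to look and compute and a tool call to move; the robot and the scene stay as the last step left them, time stands still between calls to the robot, and variables do not carry over. Pictures are saved under pics/ and viewed, at most 10 in all, crops included, and the job is handed in when it is done.

Besides the shell and the picture viewer there is one more tool, called by a JSON object that holds its "method" and its "body", one argument or row to a line. jog_arm: Moves the arm, as the interface text tells. Its arguments: {"type":"object","properties":{"rows":{"type":"array","items":{"type":"object","properties":{"fingers":{"type":"number"},"x":{"type":"number"},"y":{"type":"number"},"z":{"type":"number"},"ax":{"type":"number"},"ay":{"type":"number"},"az":{"type":"number"}}}},"force":{"type":"number"}},"required":["rows"]}

```bash
mkdir -p pics; ls; python3 - <<'E'
from station import bot
import cv2,pickle
o=bot.get_obs();print(o)
d={}
for n in("scene","top"):
    c=bot.read_camera(n);d[n]=c
    cv2.imwrite(f"pics/{n}0.png",cv2.resize(c["pixels"][:,:,::-1],(800,600),interpolation=cv2.INTER_CUBIC))
    print(n,c["vertical_fov"],c["cx"],c["cy"],c["dist_coeffs"],c["world_from_camera"])
pickle.dump(d,open("cam0.pkl","wb"))
E
```

```text
pics
{'t': 0.0, 'q': array([ 1.13090752,  0.47782454,  0.02234383,  1.55647583, -0.01149927,
        1.10929806, -0.08309694]), 'joint_vel': array([-2.11993146e-03,  5.64795395e-04,  1.22278348e-04, -1.01249701e-03,
       -6.17614646e-04, -3.31152271e-05, -8.42227587e-04]), 'joint_torque': array([-3.41217101e-04, -5.96443641e+01,  1.60762109e+00, -2.81197894e+01,
        1.23248465e-02,  9.29052767e-03,  4.06629184e-06]), 'eef_pos': array([ 0.2196553 , -0.637619  ,  0.23029913]), 'tool_rot': array([-9.11322956e-04,  9.86268877e-01,  1.65144851e-01, -2.25274443e-04]), 'contact_force': array([0.26562707, 0.14696251, 0.56023889]), 'torque': array([-0.0060804 ,  0.02172076,  0.01510836]), 'grasp_force': 0.0, 'gripper_width': 0.9965435524527535}
scene 47.980236448541625 247.79713158136173 182.74120466180625 [-0.0734416  0.         0.         0.         0.       ] [[-0.1362235   0.62236506 -0.770782    1.3067706 ]
 [ 0.9904678   0.10159183 -0.09301954  0.13726627]
 [ 0.02041304 -0.7761062  -0.63027174  0.69736422]
 [ 0.          0.          0.          1.        ]]
top 55.727188535873154 253.04905665373252 192.44234053960687 [-0.11754165  0.          0.          0.          0.        ] [[-0.01431758 -0.9850253   0.17181435  0.46624515]
 [-0.99975423  0.01119394 -0.0191355   0.05418836]
 [ 0.01692567 -0.1720461  -0.98494348  0.90373411]
 [ 0.          0.          0.          1.        ]]
```

View pics/scene0.png

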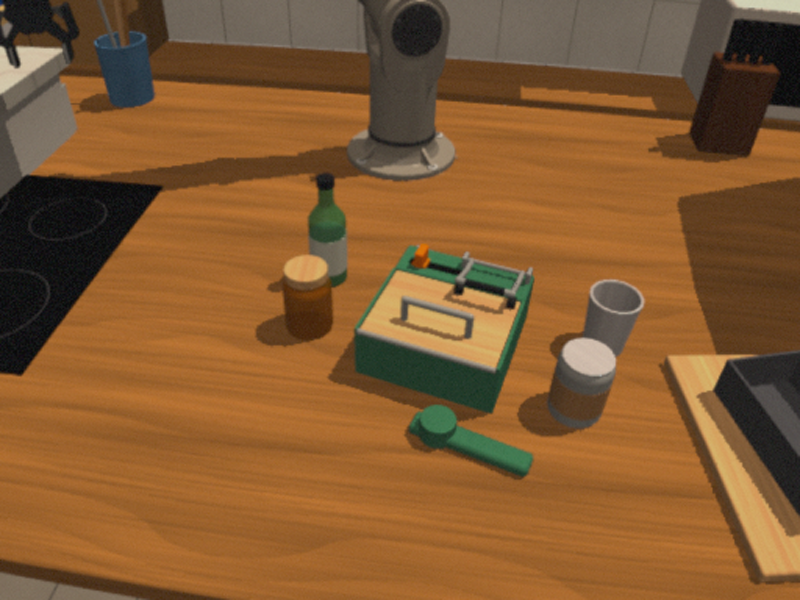

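View pics/top0.png

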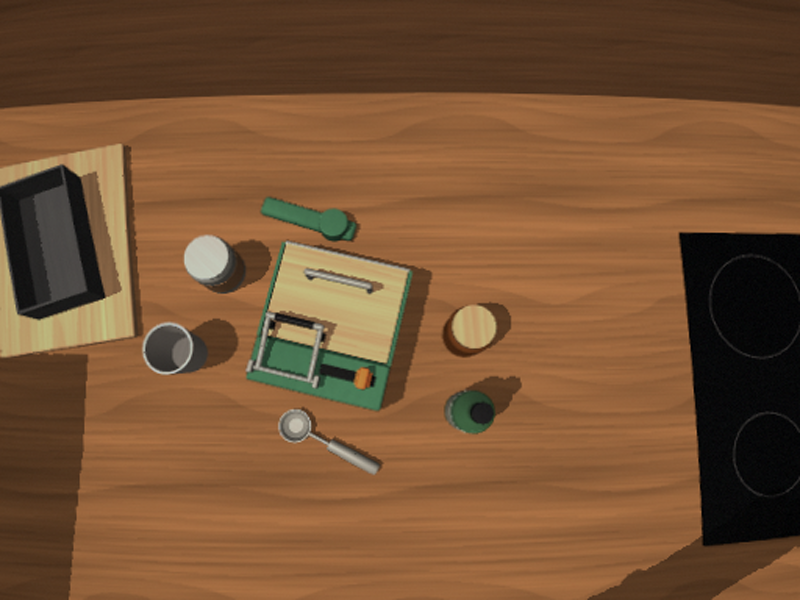

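The scene view shows the caddy with its lid handle at about (437,312), and the tab at (421,256). In the top view the caddy corners are at (285,241), (411,268), (380,410) and (247,379), with the tab at (363,377) and the bottle top at (482,412). Next I'll fit the pose.

```bash
cat >h.py <<'E'
import numpy as np,cv2
from scipy.optimize import least_squares
def proj(c,P):
    T=np.linalg.inv(c["world_from_camera"]);f=192/np.tan(np.radians(c["vertical_fov"])/2)
    K=np.array([[f,0,c["cx"]],[0,f,c["cy"]],[0,0,1]])
    return cv2.projectPoints(np.asarray(P,float).reshape(-1,3),cv2.Rodrigues(T[:3,:3])[0],T[:3,3],K,np.array(c["dist_coeffs"]))[0][:,0]
def world(p,P):
    x,y,a=p;P=np.asarray(P,float).reshape(-1,3)/1000
    c,s=np.cos(a),np.sin(a)
    return np.c_[x+c*P[:,0]-s*P[:,1],y+s*P[:,0]+c*P[:,1],P[:,2]]
E
python3 - <<'E'
from h import *;import pickle
d=pickle.load(open("cam0.pkl","rb"))
M=[(105,100,81),(105,-100,81),(-105,-100,85),(-105,100,85)]
top=M+[(62,0,119)];tp=[(285,241),(411,268),(380,410),(247,379),(339,281)]
sc=[(105,-100,81),(105,100,81),(-105,-100,85),(-105,100,85),(62,0,119)];sp=[(359,343),(498,372),(408,250),(533,280),(437,312)]
S=1.5625
def r(p):
    return np.r_[(proj(d["top"],world(p,top))-(np.array(tp)+.5)/S+.5).ravel(),(proj(d["scene"],world(p,sc))-(np.array(sp)+.5)/S+.5).ravel()]
s=least_squares(r,[.5,.05,-.2],loss='soft_l1')
print(s.x,np.degrees(s.x[2]));print(r(s.x).reshape(-1,2).round(1))
p=s.x;np.save("p.npy",p)
for n,P in dict(tab=(-65,-66,111),push=(-65,-73,98),bail=(-10,45,115),lid=(62,0,119)).items():
    w=world(p,P);print(n,w.round(4),proj(d["top"],w)*S,proj(d["scene"],w)*S)
def pix(uv,z,c=d["top"]):
    q=least_squares(lambda v:(proj(c,[v[0],v[1],z])-np.array(uv)/S).ravel(),[.5,0]).x;return q.round(3)
print("oil",pix((482,412),.19),"jar",pix((474,327),.11),"tin",pix((209,260),.1),"mate",pix((168,348),.095),"spoon",pix((295,426),.01),pix((378,468),.01))
E
```

```text
[ 0.57837437  0.13556456 -0.23124232] -13.249208727898914
[[-2.3 -0.1]
 [ 0.2  0.7]
 [ 0.2 -0.6]
 [-1.4 -0.7]
 [-1.3 -2.7]
 [-3.9 -7. ]
 [ 0.6  0.8]
 [-1.  -3.2]
 [ 0.  -2.9]
 [-0.6 -1.3]]
tab [[0.5    0.0862 0.111 ]] [[362.31413298 375.24769427]] [[419.2292799  250.20525742]]
push [[0.4984 0.0794 0.098 ]] [[367.52617676 376.72001754]] [[414.36078723 256.17995474]]
bail [[0.579  0.1817 0.115 ]] [[293.98424407 319.28018763]] [[482.79029496 288.096755  ]]
lid [[0.6387 0.1214 0.119 ]] [[336.7629761  276.55252959]] [[435.70548706 309.61681926]]
oil [ 0.449 -0.066] jar [ 0.566 -0.072] tin [0.67  0.311] mate [0.542 0.368] spoon [0.427 0.195] [0.362 0.067]
```

```bash
python3 - <<'E'
import pickle,cv2,numpy as np
d=pickle.load(open("cam0.pkl","rb"))
a=d["top"]["pixels"][145:270,150:280,::-1]; b=d["scene"]["pixels"][150:265,220:350,::-1]
a=cv2.resize(a[:115],(780,690)[:2],interpolation=cv2.INTER_CUBIC)
cv2.imwrite("pics/c1.png",cv2.resize(d["top"]["pixels"][150:268,155:275,::-1],(600,590),interpolation=cv2.INTER_CUBIC))
cv2.imwrite("pics/c2.png",cv2.resize(d["scene"]["pixels"][150:265,225:345,::-1],(600,575),interpolation=cv2.INTER_CUBIC))
E
```

```text
(no output)
```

View pics/c1.png

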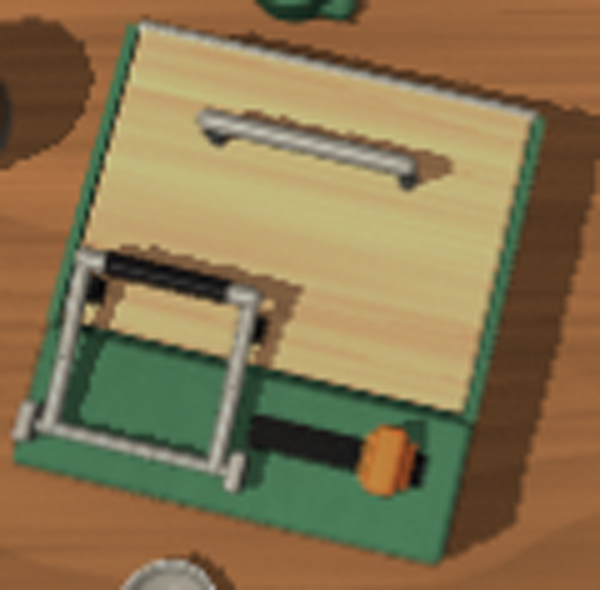

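View pics/c2.png

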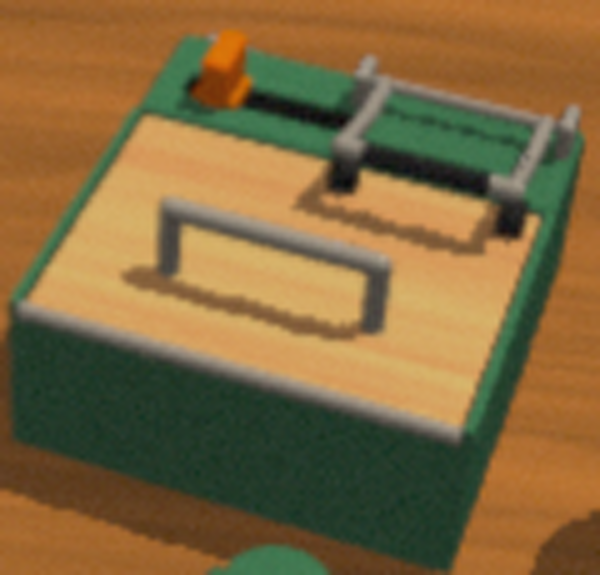

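Top crop: handle middle (307,145), bail bar middle (168,277), tab (388,460). Scene crop: handle (275,235), bail bar (425,175), tab (225,70). The tab has a wider foot and a top section. Refitting with these.

```bash
python3 - <<'E'
from h import *;import pickle
d=pickle.load(open("cam0.pkl","rb"))
T=[((133,22),(105,100,85)),((541,117),(105,-100,85)),((440,562),(-105,-100,85)),((15,460),(-105,100,85)),((307,145),(62,0,119)),((168,277),(-10,45,115))]
C=[((15,303),(105,-100,85)),((185,38),(-105,-100,85)),((580,140),(-105,100,85)),((275,235),(62,0,119)),((425,175),(-10,45,115))]
f=lambda L,o:np.array([np.array(u)/5+o-.4 for u,_ in L])
tu,cu=f(T,(155,150)),f(C,(225,150))
r=lambda p:np.r_[(proj(d["top"],world(p,[m for _,m in T]))-tu).ravel(),(proj(d["scene"],world(p,[m for _,m in C]))-cu).ravel()]
s=least_squares(r,[.57,.13,-.2],loss='soft_l1');p=s.x;np.save("p.npy",p)
print(p,np.degrees(p[2]));print(r(p).reshape(-1,2).round(1))
for n,P in dict(tab=(-65,-66,111),push=(-65,-73,98),bail=(-10,45,115),lid=(62,0,119)).items():
    w=world(p,P);print(n,w.round(4),(proj(d["top"],w)-(155,150))*5,(proj(d["scene"],w)-(225,150))*5)
E
```

```text
[ 0.57687069  0.13608911 -0.24132531] -13.826921717201337
[[-1.3 -0.2]
 [ 0.5 -0.2]
 [-0.1  0.6]
 [-1.6  0.2]
 [-0.4 -0.9]
 [-0.3 -0.2]
 [-1.8 -0.1]
 [-0.9 -1. ]
 [ 0.9 -1.4]
 [-0.7  1. ]
 [-0.4 -0.5]]
tab [[0.498  0.0875 0.111 ]] [[381.39568496 455.44943349]] [[219.79495625  48.42198984]]
push [[0.4963 0.0807 0.098 ]] [[398.09126869 460.24618129]] [[204.25641869  67.45270956]]
bail [[0.5779 0.1822 0.115 ]] [[164.54249801 274.05405733]] [[421.19727422 170.51879117]]
lid [[0.6371 0.1213 0.119 ]] [[302.81319046 138.61648329]] [[269.38113507 238.13195711]]
```

{"method": "jog_arm", "body": {
  "rows": [
    {"fingers": 0,"z": -15,"az": 8.2},
    {"fingers": 0,"z": -15,"az": 8.2},
    {"fingers": 0,"z": -15,"az": 8.2},
    {"fingers": 0,"z": -15,"az": 8.2},
    {"x": 6,"y": -46},
    {"x": 6,"y": -46},
    {"x": 6,"y": -46},
    {"x": 6,"y": -46}
  ],
  "force": 30
}}

```text
invalid input
```

{"method": "jog_arm", "body": {
  "rows": [
    {"x": 6,"y": -46},
    {"x": 6,"y": -46},
    {"x": 6,"y": -46},
    {"x": 6,"y": -46},
    {"x": 6,"y": -46},
    {"x": 6,"y": -46},
    {"x": 6,"y": -46},
    {"x": 6,"y": -46}
  ]
}}

```text
invalid input
```

{"method": "jog_arm", "body": {
  "rows": [
    {"fingers": 0,"x": 0,"y": 0,"z": -15,"ax": 0,"ay": 0,"az": 8.2},
    {"fingers": 0,"x": 0,"y": 0,"z": -15,"ax": 0,"ay": 0,"az": 8.2},
    {"fingers": 0,"x": 0,"y": 0,"z": -15,"ax": 0,"ay": 0,"az": 8.2},
    {"fingers": 0,"x": 0,"y": 0,"z": -15,"ax": 0,"ay": 0,"az": 8.2},
    {"fingers": 0,"x": 6,"y": -46,"z": 0,"ax": 0,"ay": 0,"az": 0},
    {"fingers": 0,"x": 6,"y": -46,"z": 0,"ax": 0,"ay": 0,"az": 0},
    {"fingers": 0,"x": 6,"y": -46,"z": 0,"ax": 0,"ay": 0,"az": 0},
    {"fingers": 0,"x": 6,"y": -46,"z": 0,"ax": 0,"ay": 0,"az": 0}
  ],
  "force": 30
}}

```text
t: 0.9
eef_pos: [0.2873, -0.4632, 0.2909]
tool_rot: [-0.0, 0.993, -0.12, -0.0]
contact_force: [0.3, -0.7, 1.0]
gripper_width: 0.0
grasp_force: 0.0
```

{"method": "jog_arm", "body": {
  "rows": [
    {"fingers": 0,"x": 6,"y": -46,"z": 0,"ax": 0,"ay": 0,"az": 0},
    {"fingers": 0,"x": 6,"y": -46,"z": 0,"ax": 0,"ay": 0,"az": 0},
    {"fingers": 0,"x": 6,"y": -46,"z": 0,"ax": 0,"ay": 0,"az": 0},
    {"fingers": 0,"x": 6,"y": -46,"z": 0,"ax": 0,"ay": 0,"az": 0},
    {"fingers": 0,"x": 6,"y": -46,"z": 0,"ax": 0,"ay": 0,"az": 0},
    {"fingers": 0,"x": 6,"y": -46,"z": 0,"ax": 0,"ay": 0,"az": 0},
    {"fingers": 0,"x": 6,"y": -46,"z": 0,"ax": 0,"ay": 0,"az": 0},
    {"fingers": 0,"x": 6,"y": -46,"z": 0,"ax": 0,"ay": 0,"az": 0}
  ]
}}

```text
t: 1.7
eef_pos: [0.4214, -0.1175, 0.2912]
tool_rot: [0.0, 0.993, -0.12, -0.0]
contact_force: [2.1, -0.5, 0.4]
gripper_width: 0.003
grasp_force: 0.0
```

{"method": "jog_arm", "body": {
  "rows": [
    {"fingers": 0,"x": 6,"y": -45,"z": 0,"ax": 0,"ay": 0,"az": 0},
    {"fingers": 0,"x": 6,"y": -45,"z": 0,"ax": 0,"ay": 0,"az": 0},
    {"fingers": 0,"x": 6,"y": -45,"z": 0,"ax": 0,"ay": 0,"az": 0},
    {"fingers": 0,"x": 6,"y": -45,"z": 0,"ax": 0,"ay": 0,"az": 0},
    {"fingers": 0,"x": 0,"y": 0,"z": 40,"ax": 0,"ay": 0,"az": 0},
    {"fingers": 0,"x": 0,"y": 0,"z": 40,"ax": 0,"ay": 0,"az": 0},
    {"fingers": 0,"x": 0,"y": 0,"z": 40,"ax": 0,"ay": 0,"az": 0},
    {"fingers": 0,"x": 0,"y": 0,"z": 40,"ax": 0,"ay": 0,"az": 0}
  ]
}}

```text
t: 2.5
eef_pos: [0.4873, 0.0498, 0.1298]
tool_rot: [-0.0, 0.993, -0.12, 0.0]
contact_force: [0.4, -0.0, 0.7]
gripper_width: 0.001
grasp_force: 0.0
```

```bash
cat >>h.py <<'E'
def tool():
    from station import bot
    from scipy.spatial.transform import Rotation as Ro
    o=bot.get_obs();p=np.load("p.npy");e=o["eef_pos"];c,s=np.cos(p[2]),np.sin(p[2])
    R=np.array([[c,s,0],[-s,c,0],[0,0,1]])
    Rt=Ro.from_quat(np.roll(o["tool_rot"],-1)).as_matrix()
    print("t",o["t"],"caddy tcp mm",(R@(e-[p[0],p[1],0])*1000).round(1),"F caddy",(R@o["contact_force"]).round(1),"tool z",(R@Rt[:,2]).round(2),"tool y",(R@Rt[:,1]).round(2),"grip",o["gripper_width"]*85.4,o["grasp_force"],"q",o["q"].round(2))
E
python3 - <<'E'
from h import *;tool()
from station import bot
c=bot.read_camera("top");d=bot.read_camera("scene")
cv2.imwrite("pics/a.png",np.hstack([cv2.resize(x,(390,390),interpolation=cv2.INTER_CUBIC) for x in(c["pixels"][150:280,155:285,::-1],d["pixels"][110:240,225:355,::-1])]))
E
```

```text
t 2.5 caddy tcp mm [ -66.4 -105.2  129.8] F caddy [0.4 0.1 0.7] tool z [ 0.  0. -1.] tool y [ 0. -1. -0.] grip 0.08528695279649345 0.0 q [ 0.11  0.34 -0.41  2.06  0.19  0.78 -2.22]
```

View pics/a.png

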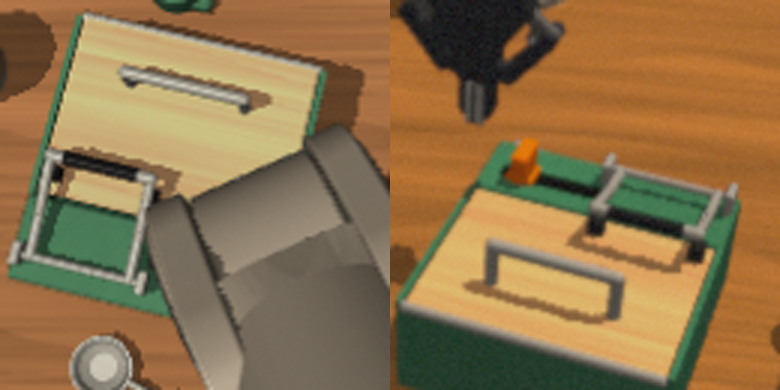

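The fingers hang just right (-y) of the tab, in line with it in x. I'll lower them beside it and then approach slowly.

{"method": "jog_arm", "body": {
  "rows": [
    {"fingers": 0,"x": 1,"y": 0,"z": 13,"ax": 0,"ay": 0,"az": 0},
    {"fingers": 0,"x": 0,"y": 0,"z": 12,"ax": 0,"ay": 0,"az": 0},
    {"fingers": 0,"x": 0,"y": 0,"z": 12,"ax": 0,"ay": 0,"az": 0},
    {"fingers": 0,"x": 0,"y": -3,"z": 0,"ax": 0,"ay": 0,"az": 0},
    {"fingers": 0,"x": 0,"y": -3,"z": 0,"ax": 0,"ay": 0,"az": 0},
    {"fingers": 0,"x": 0,"y": -2,"z": 0,"ax": 0,"ay": 0,"az": 0},
    {"fingers": 0,"x": 0,"y": -2,"z": 0,"ax": 0,"ay": 0,"az": 0},
    {"fingers": 0,"x": 0,"y": -1,"z": 0,"ax": 0,"ay": 0,"az": 0}
  ]
}}

```text
t: 3.4
eef_pos: [0.4915, 0.0607, 0.0947]
tool_rot: [-0.0, 0.993, -0.12, 0.0]
contact_force: [0.6, 0.4, 0.4]
gripper_width: -0.002
grasp_force: 0.0
```

```bash
python3 -c "
from h import *;tool()"
```

```text
t 3.4 caddy tcp mm [-64.8 -93.6  94.7] F caddy [0.5 0.5 0.4] tool z [ 0.  0. -1.] tool y [ 0. -1. -0.] grip -0.21211429951396746 0.0 q [ 0.07  0.4  -0.39  2.08  0.23  0.7  -2.27]
```

{"method": "jog_arm", "body": {
  "rows": [
    {"fingers": 0,"x": 0,"y": -1.5,"z": 0,"ax": 0,"ay": 0,"az": 0},
    {"fingers": 0,"x": 0,"y": -1.5,"z": 0,"ax": 0,"ay": 0,"az": 0},
    {"fingers": 0,"x": 0,"y": -1.5,"z": 0,"ax": 0,"ay": 0,"az": 0},
    {"fingers": 0,"x": 0,"y": -1.5,"z": 0,"ax": 0,"ay": 0,"az": 0},
    {"fingers": 0,"x": 0,"y": -1.5,"z": 0,"ax": 0,"ay": 0,"az": 0},
    {"fingers": 0,"x": 0,"y": -1.5,"z": 0,"ax": 0,"ay": 0,"az": 0},
    {"fingers": 0,"x": 0,"y": -1.5,"z": 0,"ax": 0,"ay": 0,"az": 0},
    {"fingers": 0,"x": 0,"y": -1.5,"z": 0,"ax": 0,"ay": 0,"az": 0}
  ]
}}

```text
t: 4.2
eef_pos: [0.4939, 0.0714, 0.0943]
tool_rot: [0.0, 0.993, -0.12, -0.0]
contact_force: [-0.6, -3.1, 1.8]
gripper_width: 0.0
grasp_force: 1.6
```

```bash
python3 -c "
from h import *;tool()"
```

```text
t 4.2 caddy tcp mm [-65.1 -82.7  94.3] F caddy [ 0.1 -3.2  1.8] tool z [-0. -0. -1.] tool y [ 0. -1.  0.] grip 0.03461585164620459 1.5529156476259232 q [ 0.05  0.41 -0.39  2.07  0.23  0.71 -2.3 ]
```

{"method": "jog_arm", "body": {
  "rows": [
    {"fingers": 0,"x": 0,"y": -1,"z": 0,"ax": 0,"ay": 0,"az": 0},
    {"fingers": 0,"x": 0,"y": -1,"z": 0,"ax": 0,"ay": 0,"az": 0},
    {"fingers": 0,"x": 0,"y": -1,"z": 0,"ax": 0,"ay": 0,"az": 0},
    {"fingers": 0,"x": 0,"y": -1,"z": 0,"ax": 0,"ay": 0,"az": 0},
    {"fingers": 0,"x": 0,"y": -1,"z": 0,"ax": 0,"ay": 0,"az": 0},
    {"fingers": 0,"x": 0,"y": 0,"z": 0,"ax": 0,"ay": 0,"az": 0},
    {"fingers": 0,"x": 0,"y": 0,"z": 0,"ax": 0,"ay": 0,"az": 0},
    {"fingers": 0,"x": 0,"y": 0,"z": 0,"ax": 0,"ay": 0,"az": 0}
  ]
}}

```text
t: 5.0
eef_pos: [0.4953, 0.077, 0.0943]
tool_rot: [-0.0, 0.993, -0.12, 0.0]
contact_force: [-0.3, -1.8, 0.2]
gripper_width: 0.002
grasp_force: 0.9
```

{"method": "jog_arm", "body": {
  "rows": [
    {"fingers": 0,"x": 0,"y": -0.5,"z": 0,"ax": 0,"ay": 0,"az": 0},
    {"fingers": 0,"x": 0,"y": -0.5,"z": 0,"ax": 0,"ay": 0,"az": 0},
    {"fingers": 0,"x": 0,"y": -0.5,"z": 0,"ax": 0,"ay": 0,"az": 0},
    {"fingers": 0,"x": 0,"y": -0.5,"z": 0,"ax": 0,"ay": 0,"az": 0},
    {"fingers": 0,"x": 0,"y": -0.5,"z": 0,"ax": 0,"ay": 0,"az": 0},
    {"fingers": 0,"x": 0,"y": 0,"z": 0,"ax": 0,"ay": 0,"az": 0},
    {"fingers": 0,"x": 0,"y": 0,"z": 0,"ax": 0,"ay": 0,"az": 0},
    {"fingers": 0,"x": 0,"y": 0,"z": 0,"ax": 0,"ay": 0,"az": 0}
  ]
}}

```text
t: 5.8
eef_pos: [0.4958, 0.0793, 0.0943]
tool_rot: [-0.0, 0.993, -0.12, -0.0]
contact_force: [-0.9, -3.1, 0.1]
gripper_width: -0.001
grasp_force: 1.3
```

{"method": "jog_arm", "body": {
  "rows": [
    {"fingers": 0,"x": 0,"y": -0.5,"z": 0,"ax": 0,"ay": 0,"az": 0},
    {"fingers": 0,"x": 0,"y": -0.5,"z": 0,"ax": 0,"ay": 0,"az": 0},
    {"fingers": 0,"x": 0,"y": -0.5,"z": 0,"ax": 0,"ay": 0,"az": 0},
    {"fingers": 0,"x": 0,"y": -0.5,"z": 0,"ax": 0,"ay": 0,"az": 0},
    {"fingers": 0,"x": 0,"y": -0.5,"z": 0,"ax": 0,"ay": 0,"az": 0},
    {"fingers": 0,"x": 0,"y": 0,"z": 0,"ax": 0,"ay": 0,"az": 0},
    {"fingers": 0,"x": 0,"y": 0,"z": 0,"ax": 0,"ay": 0,"az": 0},
    {"fingers": 0,"x": 0,"y": 0,"z": 0,"ax": 0,"ay": 0,"az": 0}
  ]
}}

```text
t: 6.6
eef_pos: [0.4965, 0.0817, 0.0943]
tool_rot: [-0.0, 0.993, -0.12, 0.0]
contact_force: [0.7, -3.0, 0.6]
gripper_width: -0.003
grasp_force: 1.2
```

{"method": "jog_arm", "body": {
  "rows": [
    {"fingers": 0,"x": 0,"y": -0.5,"z": 0,"ax": 0,"ay": 0,"az": 0},
    {"fingers": 0,"x": 0,"y": -0.5,"z": 0,"ax": 0,"ay": 0,"az": 0},
    {"fingers": 0,"x": 0,"y": -0.5,"z": 0,"ax": 0,"ay": 0,"az": 0},
    {"fingers": 0,"x": 0,"y": -0.5,"z": 0,"ax": 0,"ay": 0,"az": 0},
    {"fingers": 0,"x": 0,"y": -0.5,"z": 0,"ax": 0,"ay": 0,"az": 0},
    {"fingers": 0,"x": 0,"y": 0,"z": 0,"ax": 0,"ay": 0,"az": 0},
    {"fingers": 0,"x": 0,"y": 0,"z": 0,"ax": 0,"ay": 0,"az": 0},
    {"fingers": 0,"x": 0,"y": 0,"z": 0,"ax": 0,"ay": 0,"az": 0}
  ]
}}

```text
t: 7.4
eef_pos: [0.497, 0.0841, 0.0943]
tool_rot: [-0.0, 0.993, -0.12, 0.0]
contact_force: [-0.8, -1.8, -0.3]
gripper_width: -0.001
grasp_force: 1.2
```

{"method": "jog_arm", "body": {
  "rows": [
    {"fingers": 0,"x": 0,"y": -0.5,"z": 0,"ax": 0,"ay": 0,"az": 0},
    {"fingers": 0,"x": 0,"y": -0.5,"z": 0,"ax": 0,"ay": 0,"az": 0},
    {"fingers": 0,"x": 0,"y": -0.5,"z": 0,"ax": 0,"ay": 0,"az": 0},
    {"fingers": 0,"x": 0,"y": -0.5,"z": 0,"ax": 0,"ay": 0,"az": 0},
    {"fingers": 0,"x": 0,"y": -0.5,"z": 0,"ax": 0,"ay": 0,"az": 0},
    {"fingers": 0,"x": 0,"y": 0,"z": 0,"ax": 0,"ay": 0,"az": 0},
    {"fingers": 0,"x": 0,"y": 0,"z": 0,"ax": 0,"ay": 0,"az": 0},
    {"fingers": 0,"x": 0,"y": 0,"z": 0,"ax": 0,"ay": 0,"az": 0}
  ]
}}

```text
t: 8.2
eef_pos: [0.4977, 0.0866, 0.0943]
tool_rot: [-0.0, 0.993, -0.12, 0.0]
contact_force: [0.6, -2.5, -0.4]
gripper_width: -0.002
grasp_force: 1.2
```

{"method": "jog_arm", "body": {
  "rows": [
    {"fingers": 0,"x": 0,"y": -0.5,"z": 0,"ax": 0,"ay": 0,"az": 0},
    {"fingers": 0,"x": 0,"y": -0.5,"z": 0,"ax": 0,"ay": 0,"az": 0},
    {"fingers": 0,"x": 0,"y": -0.5,"z": 0,"ax": 0,"ay": 0,"az": 0},
    {"fingers": 0,"x": 0,"y": -0.5,"z": 0,"ax": 0,"ay": 0,"az": 0},
    {"fingers": 0,"x": 0,"y": -0.5,"z": 0,"ax": 0,"ay": 0,"az": 0},
    {"fingers": 0,"x": 0,"y": 0,"z": 0,"ax": 0,"ay": 0,"az": 0},
    {"fingers": 0,"x": 0,"y": 0,"z": 0,"ax": 0,"ay": 0,"az": 0},
    {"fingers": 0,"x": 0,"y": 0,"z": 0,"ax": 0,"ay": 0,"az": 0}
  ]
}}

```text
t: 9.0
eef_pos: [0.4983, 0.089, 0.0943]
tool_rot: [-0.0, 0.993, -0.12, 0.0]
contact_force: [0.8, -2.9, -0.2]
gripper_width: 0.003
grasp_force: 1.2
```

{"method": "jog_arm", "body": {
  "rows": [
    {"fingers": 0,"x": 0,"y": -0.5,"z": 0,"ax": 0,"ay": 0,"az": 0},
    {"fingers": 0,"x": 0,"y": -0.5,"z": 0,"ax": 0,"ay": 0,"az": 0},
    {"fingers": 0,"x": 0,"y": -0.5,"z": 0,"ax": 0,"ay": 0,"az": 0},
    {"fingers": 0,"x": 0,"y": -0.5,"z": 0,"ax": 0,"ay": 0,"az": 0},
    {"fingers": 0,"x": 0,"y": -0.5,"z": 0,"ax": 0,"ay": 0,"az": 0},
    {"fingers": 0,"x": 0,"y": 0,"z": 0,"ax": 0,"ay": 0,"az": 0},
    {"fingers": 0,"x": 0,"y": 0,"z": 0,"ax": 0,"ay": 0,"az": 0},
    {"fingers": 0,"x": 0,"y": 0,"z": 0,"ax": 0,"ay": 0,"az": 0}
  ]
}}

```text
t: 9.8
eef_pos: [0.4989, 0.0915, 0.0943]
tool_rot: [-0.0, 0.993, -0.12, 0.0]
contact_force: [0.1, -2.0, -0.9]
gripper_width: -0.003
grasp_force: 1.2
```

{"method": "jog_arm", "body": {
  "rows": [
    {"fingers": 0,"x": 0,"y": -0.5,"z": 0,"ax": 0,"ay": 0,"az": 0},
    {"fingers": 0,"x": 0,"y": -0.5,"z": 0,"ax": 0,"ay": 0,"az": 0},
    {"fingers": 0,"x": 0,"y": -0.5,"z": 0,"ax": 0,"ay": 0,"az": 0},
    {"fingers": 0,"x": 0,"y": -0.5,"z": 0,"ax": 0,"ay": 0,"az": 0},
    {"fingers": 0,"x": 0,"y": -0.5,"z": 0,"ax": 0,"ay": 0,"az": 0},
    {"fingers": 0,"x": 0,"y": 0,"z": 0,"ax": 0,"ay": 0,"az": 0},
    {"fingers": 0,"x": 0,"y": 0,"z": 0,"ax": 0,"ay": 0,"az": 0},
    {"fingers": 0,"x": 0,"y": 0,"z": 0,"ax": 0,"ay": 0,"az": 0}
  ]
}}

```text
t: 10.6
eef_pos: [0.4995, 0.0939, 0.0943]
tool_rot: [-0.0, 0.993, -0.12, 0.0]
contact_force: [0.3, -1.4, -0.9]
gripper_width: -0.002
grasp_force: 1.2
```

{"method": "jog_arm", "body": {
  "rows": [
    {"fingers": 0,"x": 0,"y": -0.5,"z": 0,"ax": 0,"ay": 0,"az": 0},
    {"fingers": 0,"x": 0,"y": -0.5,"z": 0,"ax": 0,"ay": 0,"az": 0},
    {"fingers": 0,"x": 0,"y": -0.5,"z": 0,"ax": 0,"ay": 0,"az": 0},
    {"fingers": 0,"x": 0,"y": -0.5,"z": 0,"ax": 0,"ay": 0,"az": 0},
    {"fingers": 0,"x": 0,"y": -0.5,"z": 0,"ax": 0,"ay": 0,"az": 0},
    {"fingers": 0,"x": 0,"y": 0,"z": 0,"ax": 0,"ay": 0,"az": 0},
    {"fingers": 0,"x": 0,"y": 0,"z": 0,"ax": 0,"ay": 0,"az": 0},
    {"fingers": 0,"x": 0,"y": 0,"z": 0,"ax": 0,"ay": 0,"az": 0}
  ]
}}

```text
t: 11.4
eef_pos: [0.4999, 0.0957, 0.0943]
tool_rot: [0.0, 0.993, -0.12, -0.0]
contact_force: [-0.4, -5.3, 1.3]
gripper_width: 0.001
grasp_force: 2.6
```

The stop shows: the motion fell short and the force rose. One small nudge more to confirm.

{"method": "jog_arm", "body": {
  "rows": [
    {"fingers": 0,"x": 0,"y": -0.3,"z": 0,"ax": 0,"ay": 0,"az": 0},
    {"fingers": 0,"x": 0,"y": -0.3,"z": 0,"ax": 0,"ay": 0,"az": 0},
    {"fingers": 0,"x": 0,"y": 0,"z": 0,"ax": 0,"ay": 0,"az": 0},
    {"fingers": 0,"x": 0,"y": 0,"z": 0,"ax": 0,"ay": 0,"az": 0},
    {"fingers": 0,"x": 0,"y": 0,"z": 0,"ax": 0,"ay": 0,"az": 0},
    {"fingers": 0,"x": 0,"y": 0,"z": 0,"ax": 0,"ay": 0,"az": 0},
    {"fingers": 0,"x": 0,"y": 0,"z": 0,"ax": 0,"ay": 0,"az": 0},
    {"fingers": 0,"x": 0,"y": 0,"z": 0,"ax": 0,"ay": 0,"az": 0}
  ]
}}

```text
t: 12.2
eef_pos: [0.4999, 0.0958, 0.0943]
tool_rot: [0.001, 0.993, -0.12, -0.0]
contact_force: [-0.9, -6.3, 1.9]
gripper_width: -0.007
grasp_force: 3.2
```

```bash
python3 -c "
from h import *;tool()"
```

```text
t 12.2 caddy tcp mm [-65.1 -57.5  94.3] F caddy [ 0.6 -6.4  1.9] tool z [-0. -0. -1.] tool y [-0. -1.  0.] grip -0.558406360112179 3.1913164258003235 q [ 0.01  0.42 -0.39  2.04  0.24  0.72 -2.35]
```

At the stop (6.4 N, no further motion). Retreat, raise and turn for the bail.

{"method": "jog_arm", "body": {
  "rows": [
    {"fingers": 0,"x": 0,"y": 4,"z": 0,"ax": 0,"ay": 0,"az": 0},
    {"fingers": 0,"x": 0,"y": 6,"z": 0,"ax": 0,"ay": 0,"az": 0},
    {"fingers": 0,"x": 0,"y": 0,"z": -40,"ax": 0,"ay": 0,"az": 0},
    {"fingers": 0,"x": 0,"y": 0,"z": -40,"ax": 0,"ay": 0,"az": 0},
    {"fingers": 40,"x": 0,"y": 0,"z": 0,"ax": 0,"ay": 0,"az": -8.2},
    {"fingers": 40,"x": 0,"y": 0,"z": 0,"ax": 0,"ay": 0,"az": -8.2},
    {"fingers": 40,"x": 0,"y": 0,"z": 0,"ax": 0,"ay": 0,"az": -8.2},
    {"fingers": 40,"x": 0,"y": 0,"z": 0,"ax": 0,"ay": 0,"az": -8.2}
  ]
}}

```text
t: 13.0
eef_pos: [0.4978, 0.0877, 0.1746]
tool_rot: [-0.0, 0.986, 0.168, 0.001]
contact_force: [-0.0, -0.4, 0.2]
gripper_width: 0.469
grasp_force: 0.0
```

{"method": "jog_arm", "body": {
  "rows": [
    {"fingers": 40,"x": 0,"y": 0,"z": 0,"ax": 0,"ay": 0,"az": -8.2},
    {"fingers": 40,"x": 0,"y": 0,"z": 0,"ax": 0,"ay": 0,"az": -8.2},
    {"fingers": 40,"x": 0,"y": 0,"z": 0,"ax": 0,"ay": 0,"az": -8.2},
    {"fingers": 40,"x": 0,"y": 0,"z": 0,"ax": 0,"ay": 0,"az": -8.2},
    {"fingers": 40,"x": 0,"y": 0,"z": 0,"ax": 0,"ay": 0,"az": -8.2},
    {"fingers": 40,"x": 0,"y": 0,"z": 0,"ax": 0,"ay": 0,"az": -8.2},
    {"fingers": 40,"x": 0,"y": 0,"z": 0,"ax": 0,"ay": 0,"az": -7.8},
    {"fingers": 40,"x": 0,"y": 0,"z": 0,"ax": 0,"ay": 0,"az": 0}
  ]
}}

```text
t: 13.8
eef_pos: [0.4977, 0.0875, 0.1743]
tool_rot: [-0.0, 0.787, 0.616, 0.0]
contact_force: [-0.6, -0.4, 0.5]
gripper_width: 0.466
grasp_force: 0.0
```

```bash
python3 -c "
from h import *;tool()"
```

```text
t 13.8 caddy tcp mm [-65.2 -66.1 174.3] F caddy [-0.5 -0.5  0.5] tool z [-0.  0. -1.] tool y [ 1. -0. -0.] grip 39.772368205624055 0.0 q [ 0.31  0.36 -0.73  1.97  0.3   0.92 -0.81]
```

{"method": "jog_arm", "body": {
  "rows": [
    {"fingers": 40,"x": 37,"y": 18.5,"z": 0,"ax": 0,"ay": 0,"az": 0},
    {"fingers": 40,"x": 37,"y": 18.5,"z": 0,"ax": 0,"ay": 0,"az": 0},
    {"fingers": 40,"x": 37,"y": 18,"z": 0,"ax": 0,"ay": 0,"az": 0},
    {"fingers": 40,"x": 0,"y": 0,"z": 12,"ax": 0,"ay": 0,"az": 0},
    {"fingers": 40,"x": 0,"y": 0,"z": 12,"ax": 0,"ay": 0,"az": 0},
    {"fingers": 40,"x": 0,"y": 0,"z": 10,"ax": 0,"ay": 0,"az": 0},
    {"fingers": 40,"x": 0,"y": 0,"z": 0,"ax": 0,"ay": 0,"az": 0},
    {"fingers": 40,"x": 0,"y": 0,"z": 0,"ax": 0,"ay": 0,"az": 0}
  ]
}}

```text
t: 14.6
eef_pos: [0.5776, 0.1804, 0.1401]
tool_rot: [0.0, 0.788, 0.615, -0.0]
contact_force: [0.5, -0.1, 0.1]
gripper_width: 0.469
grasp_force: 0.0
```

```bash
python3 - <<'E'
from h import *;tool()
from station import bot
c=bot.read_camera("top");d=bot.read_camera("scene")
cv2.imwrite("pics/b.png",np.hstack([cv2.resize(x,(390,390),interpolation=cv2.INTER_CUBIC) for x in(c["pixels"][150:280,155:285,::-1],d["pixels"][110:240,225:355,::-1])]))
E
```

```text
t 14.6 caddy tcp mm [ -9.9  43.2 140.1] F caddy [0.5 0.  0.1] tool z [-0. -0. -1.] tool y [ 1. -0. -0.] grip 40.039444553887535 0.0 q [ 0.1   0.55 -0.68  1.77  0.41  0.96 -1.  ]
```

View pics/b.png

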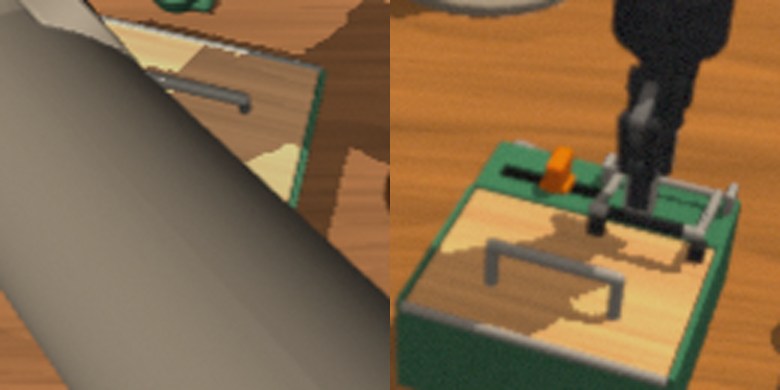

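The tab has moved over and the fingers sit above the bar, centred between the arms. I'll descend and close.

{"method": "jog_arm", "body": {
  "rows": [
    {"fingers": 40,"x": 2,"y": 0,"z": 14,"ax": 0,"ay": 0,"az": 0},
    {"fingers": 40,"x": 0,"y": 0,"z": 14,"ax": 0,"ay": 0,"az": 0},
    {"fingers": 40,"x": 0,"y": 0,"z": 13,"ax": 0,"ay": 0,"az": 0},
    {"fingers": 8,"x": 0,"y": 0,"z": 0,"ax": 0,"ay": 0,"az": 0},
    {"fingers": 8,"x": 0,"y": 0,"z": 0,"ax": 0,"ay": 0,"az": 0},
    {"fingers": 8,"x": 0,"y": 0,"z": 0,"ax": 0,"ay": 0,"az": 0},
    {"fingers": 8,"x": 0,"y": 0,"z": 0,"ax": 0,"ay": 0,"az": 0},
    {"fingers": 8,"x": 0,"y": 0,"z": 0,"ax": 0,"ay": 0,"az": 0}
  ],
  "force": 25
}}

```text
t: 15.5
eef_pos: [0.5785, 0.1834, 0.0994]
tool_rot: [0.0, 0.788, 0.616, 0.0]
contact_force: [-0.5, 0.1, -3.5]
gripper_width: 0.105
grasp_force: 24.3
```

```bash
python3 - <<'E'
from h import *;tool()
a0=np.arctan2(18,75);r=np.hypot(18,75)
prev=None
for l in range(0,126,5):
    a=a0+np.radians(l);q=np.array([-85+r*np.cos(a),97+r*np.sin(a)])
    if prev is not None:print(l,"dx %.1f dz %.1f"%tuple(q-prev),q.round(0),end="; ")
    prev=q
E
```

```text
t 15.5 caddy tcp mm [-9.7 46.3 99.4] F caddy [-0.5 -0.1 -3.5] tool z [ 0.  0. -1.] tool y [ 1. -0.  0.] grip 8.960774733538324 24.273313879966736 q [ 0.07  0.6  -0.65  1.8   0.46  0.89 -1.03]
5 dx -1.9 dz 6.5 [-12. 121.]; 10 dx -2.4 dz 6.3 [-14. 128.]; 15 dx -2.9 dz 6.0 [-17. 134.]; 20 dx -3.5 dz 5.8 [-21. 140.]; 25 dx -4.0 dz 5.4 [-25. 145.]; 30 dx -4.4 dz 5.1 [-29. 150.]; 35 dx -4.8 dz 4.7 [-34. 155.]; 40 dx -5.2 dz 4.2 [-39. 159.]; 45 dx -5.6 dz 3.8 [-45. 163.]; 50 dx -5.9 dz 3.3 [-51. 166.]; 55 dx -6.1 dz 2.7 [-57. 169.]; 60 dx -6.4 dz 2.2 [-63. 171.]; 65 dx -6.5 dz 1.6 [-70. 173.]; 70 dx -6.6 dz 1.1 [-76. 174.]; 75 dx -6.7 dz 0.5 [-83. 174.]; 80 dx -6.7 dz -0.1 [-90. 174.]; 85 dx -6.7 dz -0.7 [-96. 173.]; 90 dx -6.6 dz -1.3 [-103.  172.]; 95 dx -6.5 dz -1.9 [-109.  170.]; 100 dx -6.3 dz -2.4 [-116.  168.]; 105 dx -6.0 dz -2.9 [-122.  165.]; 110 dx -5.8 dz -3.5 [-128.  161.]; 115 dx -5.4 dz -4.0 [-133.  157.]; 120 dx -5.1 dz -4.4 [-138.  153.]; 125 dx -4.7 dz -4.8 [-143.  148.];
```

{"method": "jog_arm", "body": {
  "rows": [
    {"fingers": 8,"x": 0,"y": 0,"z": -1,"ax": 0,"ay": 0,"az": 0},
    {"fingers": 8,"x": 0,"y": -0.5,"z": -1,"ax": 0,"ay": 0,"az": 0},
    {"fingers": 8,"x": 0,"y": -0.5,"z": -1,"ax": 0,"ay": 0,"az": 0},
    {"fingers": 8,"x": 0,"y": -0.5,"z": -1,"ax": 0,"ay": 0,"az": 0},
    {"fingers": 8,"x": 0,"y": 0,"z": 0,"ax": 0,"ay": 0,"az": 0},
    {"fingers": 8,"x": 0,"y": 0,"z": 0,"ax": 0,"ay": 0,"az": 0},
    {"fingers": 8,"x": 0,"y": 0,"z": 0,"ax": 0,"ay": 0,"az": 0},
    {"fingers": 8,"x": 0,"y": 0,"z": 0,"ax": 0,"ay": 0,"az": 0}
  ]
}}

```text
t: 16.3
eef_pos: [0.5774, 0.1836, 0.1036]
tool_rot: [0.0, 0.788, 0.616, 0.0]
contact_force: [1.4, -1.3, -0.0]
gripper_width: 0.1
grasp_force: 24.5
```

```bash
python3 -c "
from h import *;tool()"
```

```text
t 16.3 caddy tcp mm [-10.9  46.3 103.6] F caddy [ 1.7 -1.  -0. ] tool z [ 0.  0. -1.] tool y [ 1. -0.  0.] grip 8.574724411919727 24.54991489648819 q [ 0.07  0.6  -0.65  1.8   0.45  0.9  -1.03]
```

{"method": "jog_arm", "body": {
  "rows": [
    {"fingers": 8,"x": 0,"y": -0.6,"z": -1.5,"ax": 0,"ay": 0,"az": 0},
    {"fingers": 8,"x": 0,"y": -0.6,"z": -1.5,"ax": 0,"ay": 0,"az": 0},
    {"fingers": 8,"x": 0,"y": -0.6,"z": -1.5,"ax": 0,"ay": 0,"az": 0},
    {"fingers": 8,"x": 0,"y": -0.6,"z": -1.5,"ax": 0,"ay": 0,"az": 0},
    {"fingers": 8,"x": 0,"y": 0,"z": 0,"ax": 0,"ay": 0,"az": 0},
    {"fingers": 8,"x": 0,"y": 0,"z": 0,"ax": 0,"ay": 0,"az": 0},
    {"fingers": 8,"x": 0,"y": 0,"z": 0,"ax": 0,"ay": 0,"az": 0},
    {"fingers": 8,"x": 0,"y": 0,"z": 0,"ax": 0,"ay": 0,"az": 0}
  ]
}}

```text
t: 17.1
eef_pos: [0.5753, 0.1841, 0.1098]
tool_rot: [0.0, 0.788, 0.616, 0.0]
contact_force: [4.5, -3.5, 1.2]
gripper_width: 0.107
grasp_force: 24.7
```

{"method": "jog_arm", "body": {
  "rows": [
    {"fingers": 8,"x": 0,"y": -0.3,"z": -3,"ax": 0,"ay": 0,"az": 0},
    {"fingers": 8,"x": 0,"y": -2.9,"z": -6,"ax": 0,"ay": 0,"az": 0},
    {"fingers": 8,"x": 0,"y": -3.5,"z": -5.8,"ax": 0,"ay": 0,"az": 0},
    {"fingers": 8,"x": 0,"y": -4,"z": -5.4,"ax": 0,"ay": 0,"az": 0},
    {"fingers": 8,"x": 0,"y": -4.4,"z": -5.1,"ax": 0,"ay": 0,"az": 0},
    {"fingers": 8,"x": 0,"y": -4.8,"z": -4.7,"ax": 0,"ay": 0,"az": 0},
    {"fingers": 8,"x": 0,"y": -5.2,"z": -4.2,"ax": 0,"ay": 0,"az": 0},
    {"fingers": 8,"x": 0,"y": -5.6,"z": -3.8,"ax": 0,"ay": 0,"az": 0}
  ]
}}

```text
t: 17.9
eef_pos: [0.5466, 0.1913, 0.1487]
tool_rot: [0.001, 0.788, 0.615, 0.001]
contact_force: [6.4, -4.8, 3.3]
gripper_width: 0.108
grasp_force: 24.3
```

```bash
python3 -c "
from h import *;tool()"
```

```text
t 17.9 caddy tcp mm [-42.6  46.4 148.7] F caddy [ 7.4 -3.2  3.3] tool z [ 0.  0. -1.] tool y [ 1. -0.  0.] grip 9.221732744024795 24.33129608631134 q [ 0.09  0.5  -0.7   1.83  0.4   0.94 -1.03]
```

{"method": "jog_arm", "body": {
  "rows": [
    {"fingers": 8,"x": 0,"y": -5.9,"z": -3.3,"ax": 0,"ay": 0,"az": 0},
    {"fingers": 8,"x": 0,"y": -6.1,"z": -2.7,"ax": 0,"ay": 0,"az": 0},
    {"fingers": 8,"x": 0,"y": -6.4,"z": -2.2,"ax": 0,"ay": 0,"az": 0},
    {"fingers": 8,"x": 0,"y": -6.5,"z": -1.6,"ax": 0,"ay": 0,"az": 0},
    {"fingers": 8,"x": 0,"y": -6.6,"z": -1.1,"ax": 0,"ay": 0,"az": 0},
    {"fingers": 8,"x": 0,"y": -6.7,"z": -0.5,"ax": 0,"ay": 0,"az": 0},
    {"fingers": 8,"x": 0,"y": -6.7,"z": 0,"ax": 0,"ay": 0,"az": 0},
    {"fingers": 8,"x": 0,"y": -6.7,"z": 0.7,"ax": 0,"ay": 0,"az": 0}
  ]
}}

```text
t: 18.7
eef_pos: [0.4947, 0.2043, 0.1586]
tool_rot: [0.0, 0.788, 0.616, 0.0]
contact_force: [4.5, -1.9, -0.3]
gripper_width: 0.097
grasp_force: 25.6
```

{"method": "jog_arm", "body": {
  "rows": [
    {"fingers": 8,"x": 0,"y": -6.6,"z": 1.3,"ax": 0,"ay": 0,"az": 0},
    {"fingers": 8,"x": 0,"y": -6.5,"z": 1.9,"ax": 0,"ay": 0,"az": 0},
    {"fingers": 8,"x": 0,"y": -6.3,"z": 2.4,"ax": 0,"ay": 0,"az": 0},
    {"fingers": 8,"x": 0,"y": -6,"z": 2.9,"ax": 0,"ay": 0,"az": 0},
    {"fingers": 8,"x": 0,"y": -5.8,"z": 3.5,"ax": 0,"ay": 0,"az": 0},
    {"fingers": 8,"x": 0,"y": -5.4,"z": 4,"ax": 0,"ay": 0,"az": 0},
    {"fingers": 8,"x": 0,"y": -5.1,"z": 4.4,"ax": 0,"ay": 0,"az": 0},
    {"fingers": 8,"x": 0,"y": 0,"z": 0,"ax": 0,"ay": 0,"az": 0}
  ]
}}

```text
t: 19.5
eef_pos: [0.4533, 0.2148, 0.1367]
tool_rot: [-0.001, 0.788, 0.616, -0.0]
contact_force: [2.9, 0.7, -3.2]
gripper_width: 0.106
grasp_force: 25.6
```

```bash
python3 - <<'E'
from h import *;tool()
from station import bot
d=bot.read_camera("scene")
cv2.imwrite("pics/d.png",cv2.resize(d["pixels"][110:240,225:355,::-1],(520,520),interpolation=cv2.INTER_CUBIC))
E
```

```text
t 19.5 caddy tcp mm [-138.8   46.9  136.7] F caddy [ 2.7  1.4 -3.2] tool z [-0.  0. -1.] tool y [ 1. -0. -0.] grip 9.03516445032517 25.604949295520782 q [ 0.04  0.41 -0.74  2.01  0.37  0.85 -1.15]
```

View pics/d.png

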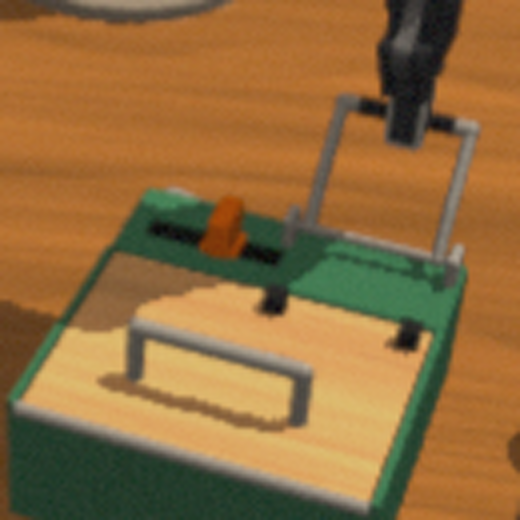

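The bail is thrown well past upright and the lid is still shut. Release it, rise and move over the lid handle.

{"method": "jog_arm", "body": {
  "rows": [
    {"fingers": 40,"x": 0,"y": 0,"z": 0,"ax": 0,"ay": 0,"az": 0},
    {"fingers": 40,"x": 0,"y": 0,"z": 0,"ax": 0,"ay": 0,"az": 0},
    {"fingers": 40,"x": 0,"y": 0,"z": 0,"ax": 0,"ay": 0,"az": 0},
    {"fingers": 40,"x": 0,"y": 0,"z": -30,"ax": 0,"ay": 0,"az": 0},
    {"fingers": 40,"x": 0,"y": 0,"z": -35,"ax": 0,"ay": 0,"az": 0},
    {"fingers": 40,"x": -9.5,"y": 40,"z": 0,"ax": 0,"ay": 0,"az": 0},
    {"fingers": 40,"x": -9.5,"y": 40,"z": 0,"ax": 0,"ay": 0,"az": 0},
    {"fingers": 40,"x": -9.5,"y": 40,"z": 0,"ax": 0,"ay": 0,"az": 0}
  ]
}}

```text
t: 20.35
eef_pos: [0.5651, 0.1569, 0.2032]
tool_rot: [0.0, 0.788, 0.616, 0.0]
contact_force: [1.7, 1.0, 0.6]
gripper_width: 0.469
grasp_force: 0.0
```

{"method": "jog_arm", "body": {
  "rows": [
    {"fingers": 40,"x": -9.5,"y": 40,"z": 0,"ax": 0,"ay": 0,"az": 0},
    {"fingers": 40,"x": -9,"y": 40,"z": 0,"ax": 0,"ay": 0,"az": 0},
    {"fingers": 40,"x": 0,"y": 0,"z": 20,"ax": 0,"ay": 0,"az": 0},
    {"fingers": 40,"x": 0,"y": 0,"z": 20,"ax": 0,"ay": 0,"az": 0},
    {"fingers": 40,"x": 0,"y": 0,"z": 12,"ax": 0,"ay": 0,"az": 0},
    {"fingers": 40,"x": 0,"y": 0,"z": 0,"ax": 0,"ay": 0,"az": 0},
    {"fingers": 40,"x": 0,"y": 0,"z": 0,"ax": 0,"ay": 0,"az": 0},
    {"fingers": 40,"x": 0,"y": 0,"z": 0,"ax": 0,"ay": 0,"az": 0}
  ]
}}

```text
t: 21.15
eef_pos: [0.6376, 0.1209, 0.1519]
tool_rot: [0.0, 0.788, 0.616, 0.001]
contact_force: [0.2, -0.2, 0.6]
gripper_width: 0.468
grasp_force: 0.0
```

```bash
python3 - <<'E'
from h import *;tool()
from station import bot
d=bot.read_camera("scene")
cv2.imwrite("pics/e.png",cv2.resize(d["pixels"][110:240,225:355,::-1],(520,520),interpolation=cv2.INTER_CUBIC))
E
```

```text
t 21.15 caddy tcp mm [ 62.6  -0.3 151.9] F caddy [ 0.2 -0.2  0.6] tool z [ 0.  0. -1.] tool y [ 1. -0.  0.] grip 39.973274358624565 0.0 q [ 0.18  0.6  -0.66  1.66  0.41  1.02 -0.86]
```

View pics/e.png

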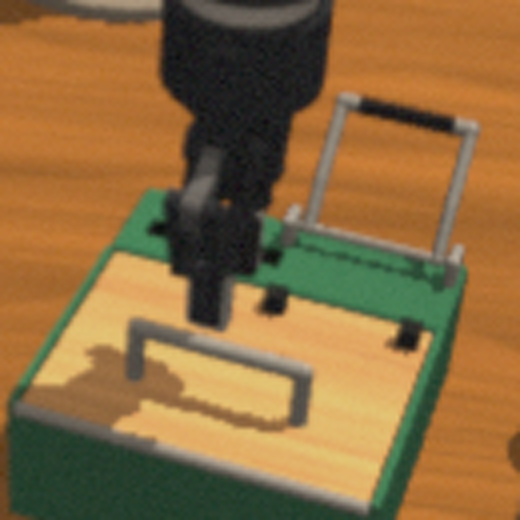

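The bail stays thrown over and the gripper is above the handle's middle. I'll descend and grip.

{"method": "jog_arm", "body": {
  "rows": [
    {"fingers": 40,"x": 0,"y": 0,"z": 16,"ax": 0,"ay": 0,"az": 0},
    {"fingers": 40,"x": 0,"y": 0,"z": 16,"ax": 0,"ay": 0,"az": 0},
    {"fingers": 40,"x": 0,"y": 0,"z": 14,"ax": 0,"ay": 0,"az": 0},
    {"fingers": 6,"x": 0,"y": 0,"z": 0,"ax": 0,"ay": 0,"az": 0},
    {"fingers": 6,"x": 0,"y": 0,"z": 0,"ax": 0,"ay": 0,"az": 0},
    {"fingers": 6,"x": 0,"y": 0,"z": 0,"ax": 0,"ay": 0,"az": 0},
    {"fingers": 6,"x": 0,"y": 0,"z": 0,"ax": 0,"ay": 0,"az": 0},
    {"fingers": 6,"x": 0,"y": 0,"z": 0,"ax": 0,"ay": 0,"az": 0}
  ],
  "force": 45
}}

```text
t: 22.0
eef_pos: [0.6372, 0.1203, 0.1042]
tool_rot: [-0.0, 0.788, 0.616, 0.0]
contact_force: [4.8, 0.9, -10.6]
gripper_width: 0.096
grasp_force: 43.6
```

```bash
python3 - <<'E'
from h import *;tool()
# tool tilts by k*lift (body leaning to +x) ; bar at L=15 along tool z behind TCP
L=15.0;r=np.hypot(43,38);a0=np.arctan2(38,43);prev=None
for l in np.arange(0,61,3.):
    a=a0+np.radians(l);t=np.radians(l*.5)
    bar=np.array([105-r*np.cos(a),81+r*np.sin(a)])
    tz=np.array([-np.sin(t),-np.cos(t)]);ty=np.array([np.cos(t),-np.sin(t)])
    q=bar+L*tz
    if prev is not None:
        d=q-prev[0];print(l,"tool y %.1f z %.1f"%(d@prev[2],d@prev[1]),q.round(0))
    prev=(q,tz,ty)
E
```

```text
t 22.0 caddy tcp mm [ 62.4  -1.  104.2] F caddy [  4.4   2.  -10.6] tool z [ 0.  0. -1.] tool y [ 1. -0.  0.] grip 8.183594466413915 43.60718607902527 q [ 0.16  0.65 -0.63  1.69  0.45  0.95 -0.89]
3.0 tool y 1.7 z -2.2 [ 64. 106.]
6.0 tool y 1.7 z -2.1 [ 65. 108.]
9.0 tool y 1.8 z -2.1 [ 67. 110.]
12.0 tool y 1.8 z -2.0 [ 69. 112.]
15.0 tool y 1.9 z -2.0 [ 71. 114.]
18.0 tool y 1.9 z -1.9 [ 74. 116.]
21.0 tool y 2.0 z -1.9 [ 76. 117.]
24.0 tool y 2.0 z -1.8 [ 78. 119.]
27.0 tool y 2.1 z -1.7 [ 80. 120.]
30.0 tool y 2.1 z -1.7 [ 83. 121.]
33.0 tool y 2.2 z -1.6 [ 85. 122.]
36.0 tool y 2.2 z -1.5 [ 88. 123.]
39.0 tool y 2.2 z -1.5 [ 90. 123.]
42.0 tool y 2.3 z -1.4 [ 93. 124.]
45.0 tool y 2.3 z -1.3 [ 96. 124.]
48.0 tool y 2.3 z -1.3 [ 98. 125.]
51.0 tool y 2.4 z -1.2 [101. 125.]
54.0 tool y 2.4 z -1.1 [104. 125.]
57.0 tool y 2.4 z -1.0 [106. 125.]
60.0 tool y 2.5 z -1.0 [109. 124.]
```

{"method": "jog_arm", "body": {
  "rows": [
    {"fingers": 6,"x": 0,"y": 1.7,"z": -2.2,"ax": 1.5,"ay": 0,"az": 0},
    {"fingers": 6,"x": 0,"y": 1.7,"z": -2.1,"ax": 1.5,"ay": 0,"az": 0},
    {"fingers": 6,"x": 0,"y": 1.8,"z": -2.1,"ax": 1.5,"ay": 0,"az": 0},
    {"fingers": 6,"x": 0,"y": 1.8,"z": -2,"ax": 1.5,"ay": 0,"az": 0},
    {"fingers": 6,"x": 0,"y": 1.9,"z": -2,"ax": 1.5,"ay": 0,"az": 0},
    {"fingers": 6,"x": 0,"y": 1.9,"z": -1.9,"ax": 1.5,"ay": 0,"az": 0},
    {"fingers": 6,"x": 0,"y": 2,"z": -1.9,"ax": 1.5,"ay": 0,"az": 0},
    {"fingers": 6,"x": 0,"y": 2,"z": -1.8,"ax": 1.5,"ay": 0,"az": 0}
  ]
}}

```text
t: 22.8
eef_pos: [0.6489, 0.1174, 0.1171]
tool_rot: [-0.085, 0.783, 0.613, -0.068]
contact_force: [-6.6, 3.7, -13.7]
gripper_width: 0.098
grasp_force: 44.2
```

```bash
python3 -c "
from h import *;tool()"
```

```text
t 22.8 caddy tcp mm [ 74.4  -1.  117.1] F caddy [ -7.3   2.  -13.7] tool z [-0.22 -0.   -0.98] tool y [ 0.98 -0.   -0.22] grip 8.336154809739924 44.19549643993378 q [ 0.19  0.76 -0.66  1.48  0.34  1.22 -0.75]
```

{"method": "jog_arm", "body": {
  "rows": [
    {"fingers": 6,"x": 0,"y": 2.1,"z": -1.7,"ax": 1.5,"ay": 0,"az": 0},
    {"fingers": 6,"x": 0,"y": 2.1,"z": -1.7,"ax": 1.5,"ay": 0,"az": 0},
    {"fingers": 6,"x": 0,"y": 2.2,"z": -1.6,"ax": 1.5,"ay": 0,"az": 0},
    {"fingers": 6,"x": 0,"y": 2.2,"z": -1.5,"ax": 1.5,"ay": 0,"az": 0},
    {"fingers": 6,"x": 0,"y": 2.2,"z": -1.5,"ax": 1.5,"ay": 0,"az": 0},
    {"fingers": 6,"x": 0,"y": 2.3,"z": -1.4,"ax": 1.5,"ay": 0,"az": 0},
    {"fingers": 6,"x": 0,"y": 2.3,"z": -1.3,"ax": 1.5,"ay": 0,"az": 0},
    {"fingers": 6,"x": 0,"y": 2.3,"z": -1.3,"ax": 1.5,"ay": 0,"az": 0}
  ]
}}

```text
t: 23.6
eef_pos: [0.6685, 0.1126, 0.126]
tool_rot: [-0.167, 0.769, 0.603, -0.132]
contact_force: [-9.5, -0.1, 0.6]
gripper_width: 0.093
grasp_force: 44.1
```

{"method": "jog_arm", "body": {
  "rows": [
    {"fingers": 6,"x": 0,"y": 2.4,"z": -1.2,"ax": 1.5,"ay": 0,"az": 0},
    {"fingers": 6,"x": 0,"y": 2.4,"z": -1.1,"ax": 1.5,"ay": 0,"az": 0},
    {"fingers": 6,"x": 0,"y": 2.4,"z": -1,"ax": 1.5,"ay": 0,"az": 0},
    {"fingers": 6,"x": 0,"y": 2.5,"z": -1,"ax": 1.5,"ay": 0,"az": 0},
    {"fingers": 6,"x": 0,"y": 0,"z": 0,"ax": 0,"ay": 0,"az": 0},
    {"fingers": 6,"x": 0,"y": 0,"z": 0,"ax": 0,"ay": 0,"az": 0},
    {"fingers": 6,"x": 0,"y": 0,"z": 0,"ax": 0,"ay": 0,"az": 0},
    {"fingers": 6,"x": 0,"y": 0,"z": 0,"ax": 0,"ay": 0,"az": 0}
  ]
}}

```text
t: 24.4
eef_pos: [0.6807, 0.1096, 0.1266]
tool_rot: [-0.205, 0.76, 0.595, -0.161]
contact_force: [-8.0, -1.2, 3.3]
gripper_width: 0.099
grasp_force: 44.0
```

```bash
python3 - <<'E'
from h import *;tool()
from station import bot
d=bot.read_camera("scene")
cv2.imwrite("pics/f.png",cv2.resize(d["pixels"][80:240,225:385,::-1],(560,560),interpolation=cv2.INTER_CUBIC))
E
```

```text
t 24.4 caddy tcp mm [107.1  -0.9 126.6] F caddy [-7.5 -3.1  3.3] tool z [-0.5  -0.   -0.86] tool y [ 0.86 -0.   -0.5 ] grip 8.448987188787658 44.016873836517334 q [ 0.16  0.97 -0.64  1.12  0.23  1.63 -0.65]
```

View pics/f.png

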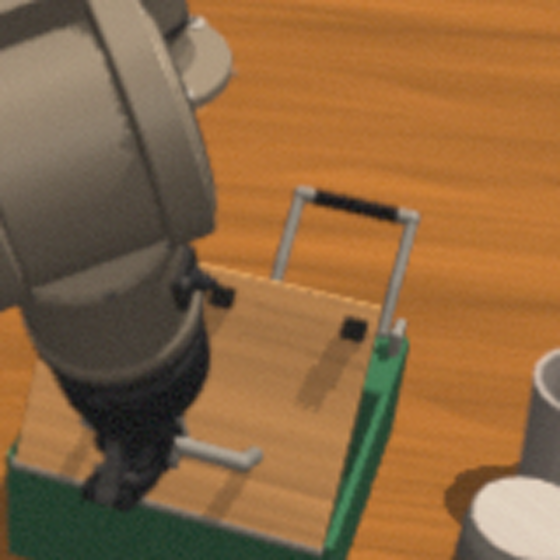

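The lid stands at about 58° with the bail still over the front. Now release and back off along the tool.

{"method": "jog_arm", "body": {
  "rows": [
    {"fingers": 26,"x": 0,"y": 0,"z": 0,"ax": 0,"ay": 0,"az": 0},
    {"fingers": 26,"x": 0,"y": 0,"z": 0,"ax": 0,"ay": 0,"az": 0},
    {"fingers": 26,"x": 0,"y": 0,"z": 0,"ax": 0,"ay": 0,"az": 0},
    {"fingers": 26,"x": 0,"y": 0,"z": -8,"ax": 0,"ay": 0,"az": 0},
    {"fingers": 26,"x": 0,"y": 0,"z": -10,"ax": 0,"ay": 0,"az": 0},
    {"fingers": 26,"x": 0,"y": 0,"z": -15,"ax": 0,"ay": 0,"az": 0},
    {"fingers": 26,"x": 0,"y": 0,"z": -20,"ax": 0,"ay": 0,"az": 0},
    {"fingers": 26,"x": 0,"y": 0,"z": -20,"ax": 0,"ay": 0,"az": 0}
  ]
}}

```text
t: 25.25
eef_pos: [0.719, 0.1, 0.1897]
tool_rot: [-0.204, 0.761, 0.595, -0.159]
contact_force: [0.7, -0.0, -0.5]
gripper_width: 0.304
grasp_force: 0.0
```

{"method": "jog_arm", "body": {
  "rows": [
    {"fingers": 26,"x": 0,"y": 0,"z": -20,"ax": 0,"ay": 0,"az": 0},
    {"fingers": 26,"x": 0,"y": 0,"z": -20,"ax": 0,"ay": 0,"az": 0},
    {"fingers": 26,"x": 0,"y": 0,"z": 0,"ax": 0,"ay": 0,"az": 0},
    {"fingers": 26,"x": 0,"y": 0,"z": 0,"ax": 0,"ay": 0,"az": 0},
    {"fingers": 26,"x": 0,"y": 0,"z": 0,"ax": 0,"ay": 0,"az": 0},
    {"fingers": 26,"x": 0,"y": 0,"z": 0,"ax": 0,"ay": 0,"az": 0},
    {"fingers": 26,"x": 0,"y": 0,"z": 0,"ax": 0,"ay": 0,"az": 0},
    {"fingers": 26,"x": 0,"y": 0,"z": 0,"ax": 0,"ay": 0,"az": 0}
  ]
}}

```text
t: 26.05
eef_pos: [0.7373, 0.0953, 0.2224]
tool_rot: [-0.204, 0.761, 0.595, -0.16]
contact_force: [-0.4, -0.3, 0.9]
gripper_width: 0.303
grasp_force: 0.0
```

```bash
python3 - <<'E'
from h import *;tool()
from station import bot
d=bot.read_camera("scene")
cv2.imwrite("pics/g.png",cv2.resize(d["pixels"][60:290,160:430,::-1],(704,600),interpolation=cv2.INTER_CUBIC))
E
```

```text
t 26.05 caddy tcp mm [165.5  -1.3 222.4] F caddy [-0.3 -0.4  0.9] tool z [-0.5   0.   -0.87] tool y [ 0.87 -0.   -0.5 ] grip 25.83586120619754 0.0 q [ 0.1   0.99 -0.62  0.83  0.22  1.87 -0.62]
```

View pics/g.png

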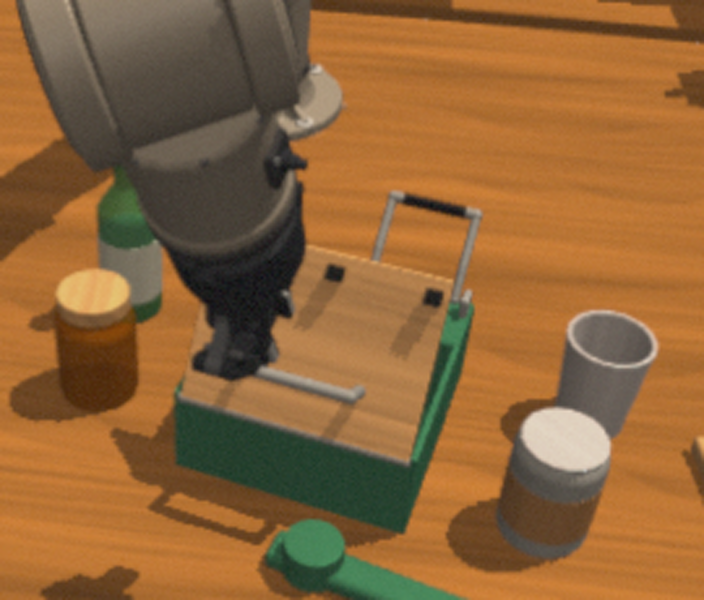

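The lid stands open at about 58°, the bail is thrown over and the bystanders are undisturbed. The gripper is clear, with the contact force near zero.

```bash
python3 -c "
from station import bot
print(bot.hand_in())"
```

```text
the job is handed in; nothing more can be done
None
```

I handed the job in at about 26 s of the 64 s limit: the tab went to its stop at about 6 N, the bail is thrown over by about 120°, and the lid stands open at about 58°; the hand-in returned no verdict.

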